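Nip the painted cards in the screw press

ROBOT

A 6-joint arm with a two-finger parallel gripper is mounted at the origin on the work surface. World frame = base frame: x ahead of the robot, y to its left, z up, the work surface at z = 0. Lengths are in mm, angles in degrees, forces in N, time in s.
With the tool pointing down it reaches from about 275 to 750 mm from the base axis. Payload 10.2 kg.
Tool frame: the origin (TCP) lies on the centre line of the jaws, within the pads' length; the fingertips stand 22 mm ahead of it and the grasp point (between the pads) lies 3 mm ahead of it; z points along the fingers, y is the line along which they close (so a half turn about z gives the same grasp; the last joint's range is limited). The gripper opens to 85 mm and grips with 20 to 120 N. Pads are 22 mm wide; open, the fingers measure 114 mm over their backs; the gripper's body (76 mm by 85 mm) begins 54 mm behind the grasp point. The pads swing forward as they close: fully open they stand 13 mm farther back than shut.
Start: joints at [-12.8, 17.928, 85.812, -0, 76.261, -12.8], TCP at [525.006, -0.014, 253.294] pointing down, gripper open.
Joint ranges: [-168.41, 168.41], [-55.51, 124.54], [10.69, 146.95], [-70.63, 250.63], [1, 178], [-165.06, 165.06]. Speed limits (degrees/s): [136.94, 136.94, 172.46, 180, 180, 180].

INTERFACE

Orientations are given as a 3x3 rotation matrix whose columns are the frame's x, y, z axes.
In Python, from plant import bot gives the robot as it stands.
- The arm moves only by the shell command python3 -m handwheel 'ROWS' [FORCE]. ROWS is JSON, a list of rows, each a list of 3 entries, a list of its own where there are three numbers: the shift along the tool's x, y, z in units of 0.04 m (1.0 is 0.04 m), then the turn, a rotation vector about the tool's x, y, z in units of 4 degrees (1.0 is 4 degrees), then the opening, from 0 (shut) to 1 (fully open). A call has 1 to 12 rows; each row shifts and turns the commanded pose from where the row before left it, along the tool's axes as they then stand; what a row does not reach is not made up. A row lasts 1/12 s, in which the tool goes at most 41.7 mm and 7.16 degrees, less where a joint would pass 70% of its speed; a pose out of reach is approached as far as the arm can. A call with a number of a shift or a turn outside -1 to 1 is refused whole. A call with a gripper value outside its range is refused whole. The fingers move at their own pace and stop on an object; FORCE is the grip in N (left out, the last holds). Time passes only in rows, so rows that do not move let the fingers close. It gives the time, the measured TCP pose, the force, the opening and the grip force at its end, in the units of the state.
- bot.observe(): the state, without advancing time (a new reading comes with each control period).
- bot.capture(name): name is "scene" or "side" or "wrist"; returns a dict with "pixels" (480x640x3 uint8, blue, green, red), "vfov" (degrees; the focal length in pixels is half the picture's height over the tangent of half this angle, whatever the lens; pixels are square), "cx", "cy" (the principal point, pixels), "position" and "rotation" of the camera in the world. Camera axes: x right, y down, z forward; pixel columns grow to the right and rows downward; lengths in mm; the calibration is good to about 2 mm. A picture is of the moment at which its call begins. There is no depth.
- bot.job_done(): hands the job in; it is judged then, once.
The state is a dict: "time_s": time; "joints": joint angles; "qd": joint speeds; "tau": joint torques, N m; "eef_pos": TCP position; "eef_rot": TCP orientation; "contact_force": force on the tool from outside, world axes, zero at the start; "torque": the same for the moment, N m; "gripper_width": finger opening in mm; "grasp_force": force on a finger pad.
Only numpy, scipy, OpenCV 4.12 (cv2) and the standard library are available. Lean on these libraries where they do the work, as an engineer would, in place of code of your own. Each camera call takes 0.05 s, during which the arm holds its last target. There are 200 camera calls.

TASK

Fit the loose crank on the square end of the card press's screw, pushing it gently fully home, and wind the platen down until it nips the pile of cards firmly but is not overtightened. Then lift the crank off and lay it flat, knob up, on the counter clear of the press. Do not move or knock over the cup, the tape roll, the paint tin or the eraser.

Things in the scene. Friction and masses are not known exactly. Their poses are not given: they have to be found in the camera images.
- press: Iron card press, fixed to the counter: bed plate 170 (x) x 240 (y) x 24 mm; two columns at y = -94 and +94 mm; crosshead across them (52 x 236 mm, top 167 mm up, end nuts to 190 mm) with a 60 mm round boss in its middle (top 188 mm). Origin: centre of the bed's underside; z up.
- shaft (a point): Point on the vertical screw axis at the round shoulder, 196 mm up, where the crank's hub rests. Above it stands the square end, 16 x 16 x 28 mm tall; its top 4 mm (square_tip) tapers to 12 mm. This point has the press's axes: the angle of the square's flats varies and is not measured. See it, or rest the crank lightly (5 N) on the tip and turn it till it drops on. The screw needs 0.72 N m to turn.
- platen: Plate 135 x 150 x 14 mm; origin: centre of its underside. Screw clockwise from above lowers it 20 mm a turn. It starts 4 to 15 mm above the pile (height not measured; springy, 40 N per mm). Push at the knob: 8.5 N running free (may ease by half when stopped), plus 4 N per 100 N of load. Firm nip: load 70 to 220 N, push 2.8 to 8.5 N above free; aim at 5.5 N. Screw friction then holds it.
- crank: Loose steel crank, 0.3 kg, flat on the counter, knob up. Origin: mouth of its square socket, under the hub; x along the arm to the knob, z up. Hub: block 30 x 30 mm, 34 mm tall, with a 17.6 mm square through-hole, all sides along x and y (0.8 mm play each side on the shaft, 0.09 rad either way). Arm: bar 22 mm wide, 9 mm thick, level with the hub's underside, to 91 mm from its centre.
- crank_hub (a point): Centre of the crank's hub, 17 mm above its underside; same axes as the crank. Seated on the shaft it lies on the screw axis, 17 mm above shaft.
- crank_knob (a point): Centre of the crank's knob, 80 mm from the hub's centre along the arm, 34 mm above the crank's underside. The knob is a black upright grip, 24 mm diameter, from 12 to 56 mm above the crank's underside, turning freely on its pin.
- cup_mid (a point): Middle (62 mm up) of the white rinsing cup, empty, 86 mm across the rim, 125 mm tall, standing on the counter on the other side of the press from the crank.
- tape: Roll of masking tape lying flat, 90 mm diameter, 24 mm high, beyond the press.
- pan_tin: Flat tin of paint pans, 58 x 112 x 14 mm, beyond the press.
- eraser: White eraser, 45 x 22 x 13 mm, between the robot and the press.

How it is judged:
By the outcome, as a careful person would: the job done as asked, in the order asked, and still so for the second after the job is handed in, with the robot touching nothing.
It also fails if it takes over 72 s, if anything falls off the work surface, if the arm or the gripper's body presses on something with over 40 N, if the wrist force passes 120 N, or if a joint passes its speed limit or range.

## Working session

There is one attempt and no reset: what is moved stays moved. The work goes in short steps, Python scripts to look and compute and a shell command to move; the robot and the scene stay as the last step left them, time stands still between calls to the robot, and variables do not carry over. Pictures are saved under pics/ and viewed, at most 10 in all, crops included, and the job is handed in when it is done.

```bash
ls; mkdir -p pics; python3 - <<'E'
from plant import bot
import cv2
for n in("scene","side","wrist"):
    c=bot.capture(n); cv2.imwrite(f"pics/{n}0.png",c["pixels"]); print(n,c["vfov"],c["cx"],c["cy"],c["position"],c["rotation"])
print(bot.observe())
E
```

```text
pics
scene 49.1384880142681 320.9688494488981 240.49617186018327 [1135.53239361 -551.69667543  811.43060022] [[ 0.67233055  0.5010031  -0.54494726]
 [ 0.74001812 -0.43642457  0.51176828]
 [ 0.01856912 -0.7473483  -0.66417295]]
side 48.29570126816972 315.05656644557547 235.6364819012465 [ 360.50283832 -709.79146186  688.30954564] [[ 0.95903523 -0.17523889  0.22258205]
 [-0.28325128 -0.58072782  0.76323254]
 [-0.00448844 -0.79501354 -0.60657507]]
wrist 58.089749926295816 322.91828682189254 241.25243188582445 [524.73133464  81.64685833 374.18453216] [[ 9.99999216e-01 -1.25122900e-03  5.72839115e-05]
 [-1.16532142e-03 -9.46160225e-01 -3.23696572e-01]
 [ 4.59218296e-04  3.23696252e-01 -9.46160941e-01]]
{'time_s': 0.15, 'joints': array([-1.28007126e+01,  1.79532588e+01,  8.58411048e+01, -2.47729655e-03,
        7.62606260e+01, -1.28001095e+01]), 'qd': array([-0.05253891, -0.14009785, -0.19774218, -0.06746069,  0.0765042 ,
       -0.05968732]), 'tau': array([ 1.79854873e-03, -4.12368500e+01, -2.59796566e+01, -1.57318855e-04,
        3.17765021e-03, -3.62555340e-05]), 'eef_pos': array([5.24844581e+02, 5.44331096e-03, 2.52875091e+02]), 'eef_rot': array([[ 3.17477545e-07,  9.99999553e-01, -9.45202988e-04],
       [ 9.99999985e-01, -1.55198576e-07,  1.71686966e-04],
       [ 1.71686742e-04, -9.45203028e-04, -9.99999539e-01]]), 'contact_force': array([-0.17739512,  0.3307799 ,  0.14013448]), 'torque': array([ 0.01621669,  0.02438834, -0.00566587]), 'grasp_force': 0.0, 'gripper_width': 85.50734330225373}
```

View pics/scene0.png

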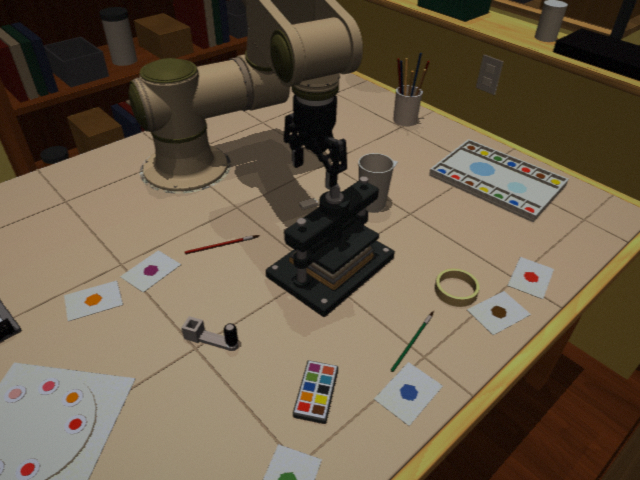

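View pics/side0.png

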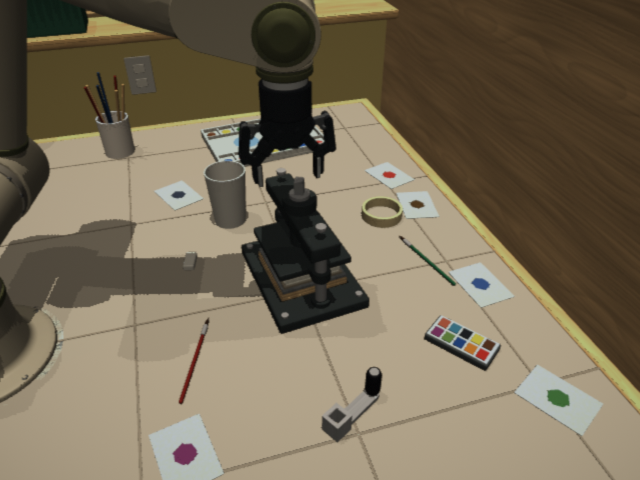

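View pics/wrist0.png

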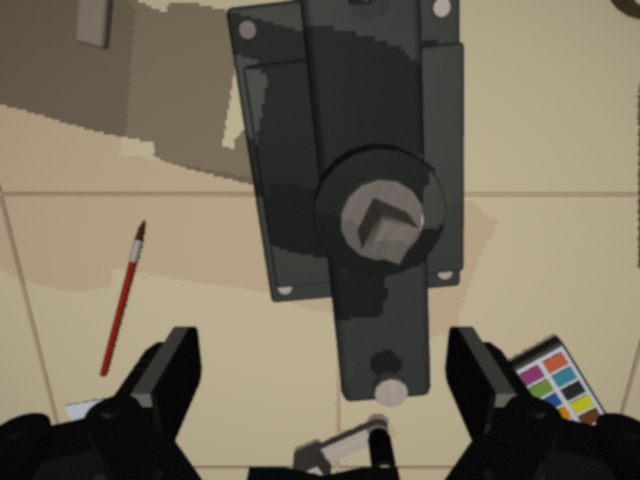

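The scene shows the press mid-table, its shaft near (388,225) in the wrist view. The crank is at about (337,420) to (373,380) in the side view and (193,328) to (231,335) in the scene view. I'll take magnified crops next.

```bash
cat > h.py <<'E'
import numpy as np, cv2
from plant import bot
def ray(c,p):
    f=240/np.tan(np.radians(c["vfov"]/2)); d=np.array([(p[0]-c["cx"])/f,(p[1]-c["cy"])/f,1.])
    return np.array(c["position"]),np.array(c["rotation"])@d
def plane(c,p,z):
    o,d=ray(c,p); return o+d*(z-o[2])/d[2]
def tri(cs,ps):
    A=np.zeros((3,3));b=np.zeros(3)
    for c,p in zip(cs,ps):
        o,d=ray(c,p); d=d/np.linalg.norm(d); M=np.eye(3)-np.outer(d,d); A+=M;b+=M@o
    return np.linalg.solve(A,b)
def proj(c,X):
    f=240/np.tan(np.radians(c["vfov"]/2)); v=np.array(c["rotation"]).T@(np.array(X)-c["position"]); return v[:2]/v[2]*f+[c["cx"],c["cy"]]
def crop(im,x,y,w,h,s,grid=10):
    o=cv2.resize(im[y:y+h,x:x+w],None,fx=s,fy=s,interpolation=cv2.INTER_CUBIC)
    o=cv2.convertScaleAbs(o,alpha=1.5,beta=20)
    for i in range(0,w,grid): cv2.putText(o,str(x+i),(i*s,10),0,.33,(0,0,255),1); cv2.line(o,(i*s,12),(i*s,18),(0,0,255),1)
    for i in range(0,h,grid): cv2.putText(o,str(y+i),(0,i*s+4),0,.33,(0,0,255),1)
    return o
E
python3 - <<'E'
from h import *
a=cv2.imread("pics/side0.png");b=cv2.imread("pics/scene0.png");w=cv2.imread("pics/wrist0.png")
m=np.vstack([np.hstack([crop(a,300,362,80,80,4)[:300],crop(b,170,305,80,60,5)[:300,:400]])[:, :720],np.hstack([crop(w,305,135,150,150,2,20),crop(a,270,165,80,60,5)])[:300,:720] if 0 else np.hstack([crop(w,330,165,106,75,3,20)[:225],crop(a,270,165,80,45,5)[:225]])[:, :720]][:2]) if 0 else None
r1=np.hstack([crop(a,310,362,80,60+10,5)[:300,:400],crop(b,170,305,80,60,5)])
r2=np.hstack([crop(w,330,170,100,75,4),crop(a,280,168,50,38,8)[:300]])
cv2.imwrite("pics/m1.png",np.vstack([np.hstack([crop(a,315,362,80,80,4)[:, :320],cv2.copyMakeBorder(crop(b,175,310,80,50,5),0,70,0,0,0)]) [:300,:720],r2[:,:720]]))
E
```

```text
(no output)
```

View pics/m1.png

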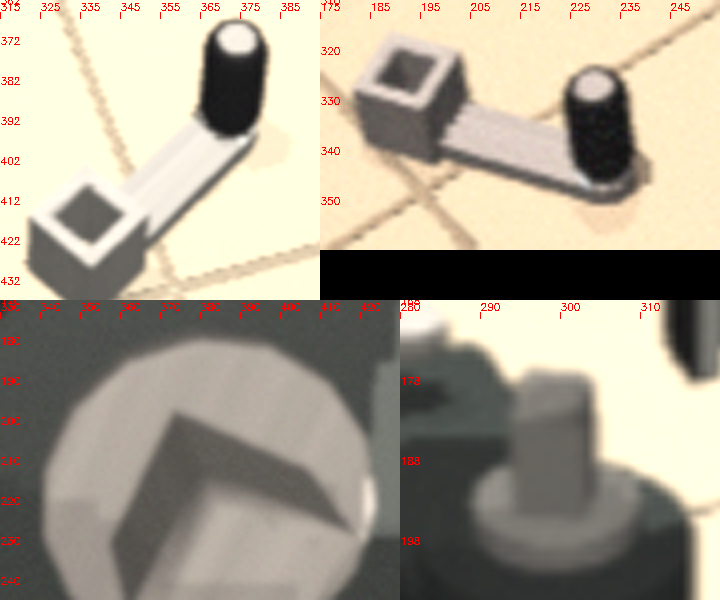

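The crank's hub hole and knob top show clearly in both views. In the wrist view the square's base corners are at about (373.7,197.5), (407.5,212.5) and (357.5,231).

```bash
cat > a.py <<'E'
from h import *
np.set_printoptions(precision=1,suppress=True)
C={n:bot.capture(n) for n in("scene","side","wrist")}
s,d,w=C["scene"],C["side"],C["wrist"]
print("hub",plane(s,(192.6,324),34),plane(d,(337.2,416.7),34),tri([s,d],[(192.6,324),(337.2,416.7)]))
print("knob",plane(s,(230,326.8),56),plane(d,(374.5,371.5),56),tri([s,d],[(230,326.8),(374.5,371.5)]))
k=[plane(w,p,196) for p in((373.7,197.5),(407.5,212.5),(391.3,246),(357.5,231))]
for i in range(4):
    v=k[(i+1)%4]-k[i]; print(k[i],np.linalg.norm(v),np.degrees(np.arctan2(v[1],v[0])))
c=np.mean(k,0); print("shaft",c)
print("bossdisc",plane(w,(382,219),196))
print("side shaft top",proj(d,c+[0,0,28]),proj(d,c),proj(s,c+[0,0,28]))
# crosshead bolts, cup, tape, eraser, tin
print("nuts wrist",plane(w,(391,392),190),"cup rim",plane(s,(376,163),125),plane(d,(226,172),125),"eraser",plane(d,(190,262),8),"tin",plane(d,(463,340),14),"tape",plane(d,(382,210),24))
for p in((268,268),(323,309),(394,255)): print("bed",plane(s,p,24))
E
python3 a.py
```

```text
hub [ 514.  -293.7   34. ] [ 512.2 -295.    34. ] [ 512.6 -293.4   32. ]
knob [ 582.  -253.7   56. ] [ 583.  -252.9   56. ] [ 582.6 -253.9   57. ]
[546.3  40.  196. ] 16.066514877438077 -24.0963192765002
[561.   33.5 196. ] 16.359166301522908 -112.09987334012187
[554.8  18.3 196. ] 16.4966275412642 155.2297525327856
[539.9  25.2 196. ] 16.155817664201667 66.40352713807435
shaft [550.5  29.3 196. ]
bossdisc [550.2  30.6 196. ]
side shaft top [300.  179.4] [300.3 193.6] [334.4 184.3]
nuts wrist [559.7 -63.2 190. ] cup rim [453.4 261.4 125. ] [452.9 259.  125. ] eraser [349.9 135.3   8. ] tin [ 761.4 -204.4   14. ] tape [770.1 172.3  24. ]
bed [480.6 -89.2  24. ]
bed [642.4 -78.5  24. ]
bed [630.5 143.9  24. ]
```

```bash
python3 -m handwheel '[[[0,0,-0.5],[0,0,0],1],[[-0.6,0,0],[0,0,0],1],[[-0.75,0,0],[0,0,0],1],[[-0.75,0,0],[0,0,0],1],[[-0.75,-0.1,0],[0,0,0],1],[[-0.75,-0.1,0],[0,0,0],1],[[-0.75,-0.1,0],[0,0,0],1],[[-0.75,0,0],[0,0,0],1],[[-0.75,0,0],[0,0,0],1],[[-0.75,0,0],[0,0,0],1],[[-0.75,0,0],[0,0,0],1]]'
python3 -m handwheel '[[[0,0,0.2],[0,0,1],1],[[0,0,0.3],[0,0,1],1],[[0,0,0.3],[0,0,1],1],[[0,0,0.3],[0,0,1],1],[[0,0,0.3],[0,0,1],1],[[0,0,0.3],[0,0,1],1],[[0,0,0.3],[0,0,1],1],[[0,0,0.3],[0,0,1],1],[[0,0,0.3],[0,0,1],1],[[0,0,0.3],[0,0,1],1],[[0,0,0.3],[0,0,1],1],[[0,0,0],[0,0,1],1]]'
python3 -m handwheel '[[[0,0,0],[0,0,1],1],[[0,0,0],[0,0,1],1],[[0,0,0],[0,0,0.9],1],[[0,0,0],[0,0,0],1],[[0,0,0],[0,0,0],1]]'
python3 - <<'E'
from h import *
c=bot.capture("wrist"); cv2.imwrite("pics/w1.png",c["pixels"]); np.save("w1.npy",c,allow_pickle=True)
E
```

```text
time_s: 1.22
eef_pos: [512.7, -295.5, 273.2]
eef_rot: [[0.0, 1.0, -0.0], [1.0, -0.0, 0.0], [0.0, -0.0, -1.0]]
contact_force: [1.2, 0.2, -0.6]
gripper_width: 85.2
grasp_force: 0.0
time_s: 2.22
eef_pos: [512.2, -293.3, 142.7]
eef_rot: [[0.745, 0.667, -0.003], [0.667, -0.745, 0.003], [-0.001, -0.004, -1.0]]
contact_force: [-1.1, 0.1, -0.7]
gripper_width: 85.1
grasp_force: 0.0
time_s: 2.63
eef_pos: [513.0, -294.0, 145.2]
eef_rot: [[0.862, 0.508, -0.0], [0.508, -0.862, 0.0], [-0.0, -0.0, -1.0]]
contact_force: [0.3, -0.2, 0.0]
gripper_width: 85.2
grasp_force: 0.0
```

View pics/w1.png

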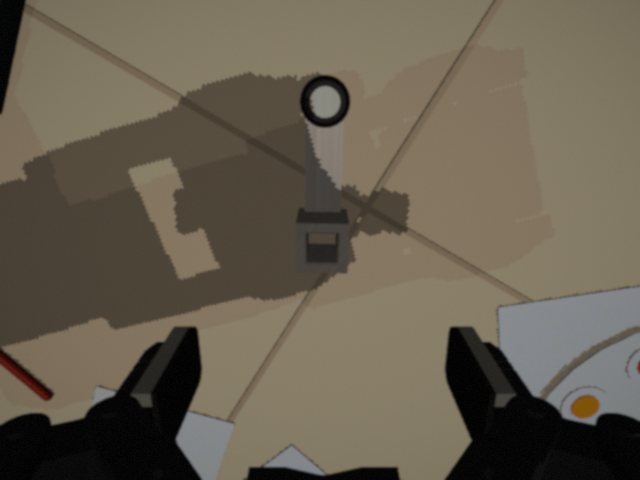

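The crank stands nearly upright in the wrist view: hub hole at about (322,248), knob top at (325,101). It is well aligned with the tool.

```bash
python3 - <<'E'
from h import *
c=np.load("w1.npy",allow_pickle=True).item()
a=plane(c,(322.3,247.5),34);b=plane(c,(325.2,101),56);v=b-a
print(a,b,np.hypot(*v[:2]),np.degrees(np.arctan2(v[1],v[0])))
E
```

```text
[ 513.04853224 -295.41273451   34.        ] [ 582.71107345 -256.11067183   56.        ] 79.98450961919514 29.43072855416881
```

```bash
python3 -m handwheel '[[[0,0,0.5],[0,0,0.25],1],[[0,0,0.6],[0,0,0],1],[[0,0,0.6],[0,0,0],1],[[0,0,0.6],[0,0,0],1],[[0,0,0.4],[0,0,0],1],[[0,0,0.25],[0,0,0],1],[[0,0,0],[0,0,0],1],[[0,0,0],[0,0,0],0.25]]' 60
python3 -m handwheel '[[[0,0,0],[0,0,0],0.25],[[0,0,0],[0,0,0],0.25],[[0,0,0],[0,0,0],0.25],[[0,0,0],[0,0,0],0.2],[[0,0,0],[0,0,0],0.2],[[0,0,0],[0,0,0],0.2]]' 60
```

```text
time_s: 3.35
eef_pos: [513.2, -294.2, 27.7]
eef_rot: [[0.871, 0.491, 0.0], [0.491, -0.871, -0.0], [0.0, 0.0, -1.0]]
contact_force: [-0.7, -0.3, 0.3]
gripper_width: 75.7
grasp_force: 0.0
time_s: 3.85
eef_pos: [513.4, -294.3, 28.3]
eef_rot: [[0.871, 0.491, 0.001], [0.491, -0.871, -0.001], [0.0, 0.001, -1.0]]
contact_force: [-1.1, 1.4, 7.1]
gripper_width: 28.9
grasp_force: 60.4
```

```bash
python3 -m handwheel '[[[0,0,-0.1],[0,0,0],0.2],[[0,0,-0.3],[0,0,0],0.2],[[0,0,-0.6],[0,0,-0.9],0.2],[[0,0,-0.6],[0,0,-0.9],0.2],[[0,0,-0.6],[0,0,-0.9],0.2],[[0,0,-0.6],[0,0,-0.9],0.2],[[0,0,-0.6],[0,0,-0.9],0.2],[[0,0,-0.6],[0,0,-0.9],0.2],[[0,0,-0.6],[0,0,-0.9],0.2],[[0,0,-0.6],[0,0,-0.9],0.2],[[0,0,-0.6],[0,0,-0.9],0.2],[[0,0,-0.5],[0,0,-0.9],0.2]]' 80
python3 -m handwheel '[[[0,0,-0.3],[0,0,-0.2],0.2],[[0.5,-0.2,0],[0,0,0],0.2],[[0.7,-0.2,0],[0,0,0],0.2],[[0.7,-0.2,0],[0,0,0],0.2],[[0.7,-0.2,0],[0,0,0],0.2],[[0.7,-0.2,0],[0,0,0],0.2],[[0.7,-0.2,0],[0,0,0],0.2],[[0.7,-0.2,0],[0,0,0],0.2],[[0.7,-0.2,0],[0,0,0],0.2],[[0.6,-0.2,0],[0,0,0],0.2],[[0.3,-0.2,0],[0,0,0],0.2],[[0,0,0],[0,0,0],0.2]]'
```

```text
time_s: 4.85
eef_pos: [512.8, -293.8, 281.8]
eef_rot: [[0.413, 0.911, 0.001], [0.911, -0.413, -0.001], [-0.0, 0.001, -1.0]]
contact_force: [-0.1, -0.2, -2.3]
gripper_width: 28.8
grasp_force: 79.0
time_s: 5.85
eef_pos: [540.9, -28.7, 291.9]
eef_rot: [[0.401, 0.916, -0.0], [0.916, -0.401, 0.0], [0.0, -0.0, -1.0]]
contact_force: [-0.5, 0.4, -2.4]
gripper_width: 28.7
grasp_force: 79.3
```

```bash
python3 -m handwheel '[[[0.5,-0.12,0],[0,0,0],0.2],[[0.5,-0.12,0],[0,0,0],0.2],[[0.3,-0.12,0],[0,0,0],0.2],[[0.14,0,0],[0,0,0],0.2],[[0,0,0],[0,0,0],0.2],[[0,0,0],[0,0,0],0.2]]'
python3 - <<'E'
from h import *
a=bot.capture("scene");b=bot.capture("side");w=bot.capture("wrist")
np.save("w2.npy",[a,b,w],allow_pickle=True)
m=np.vstack([np.hstack([crop(a["pixels"],300,125,80,80,5)[:300],crop(b["pixels"],260,120,80,80,5)[:300]]),np.hstack([crop(w["pixels"],250,200,160,120,2,20),np.zeros((240,480,3),np.uint8)])])
m=np.hstack([crop(a["pixels"],300,125,80,95,5),crop(b["pixels"],260,120,80,95,5)])
cv2.imwrite("pics/m2.png",m)
print(bot.observe()["eef_pos"])
E
```

```text
time_s: 6.35
eef_pos: [551.6, 26.6, 291.3]
eef_rot: [[0.404, 0.915, -0.0], [0.915, -0.404, -0.0], [-0.0, 0.0, -1.0]]
contact_force: [-0.1, 0.5, -3.3]
gripper_width: 28.3
grasp_force: 79.4
[551.53305109  26.43463241 291.28688874]
```

View pics/m2.png

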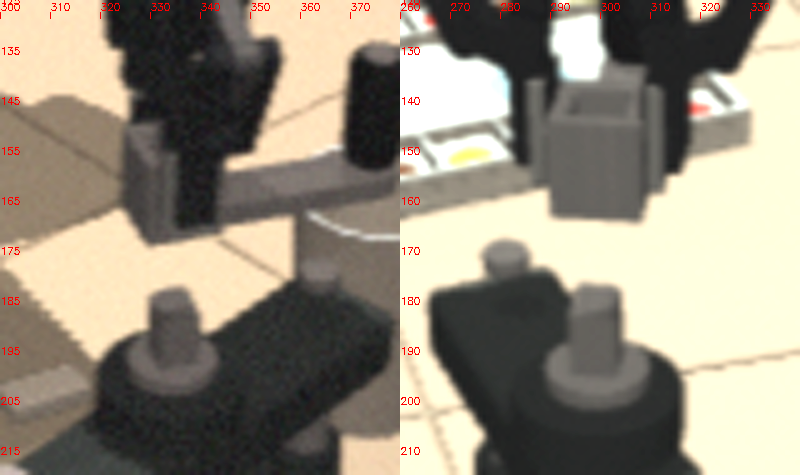

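The hub hangs over the shaft, nearly aligned in both views, and its faces look parallel to the square's. Side view: hub face spans x 290 to 308.4, the square 294.4 to 304.4. I'll compare these against the projections.

```bash
python3 - <<'E'
from h import *
a,b,w=np.load("w2.npy",allow_pickle=True)
t=np.radians(66.3);u=np.array([np.cos(t),np.sin(t),0]);v=np.array([np.sin(t),-np.cos(t),0])
def sq(C,c,h,z):
    return [proj(C,np.array([*c,z])+i*h*u+j*h*v).round(1).tolist() for i in(-1,1) for j in(-1,1)]
hub=np.array([551.5,26.4])-.85*u[:2]
for n,C in(("scene",a),("side",b)):
    print(n,"hub bot",sq(C,hub,15,263),"hub top",sq(C,hub,15,297),"\n shaft base",sq(C,(550.5,29.3),8,196),"sq",sq(C,(550.5,29.3),8,220), "disc",proj(C,(550.5,29.3,196)))
# side shaft tip measured vs scene tip
print(tri([a,b],[(333.2,183.7),(299.4,177.5)]))
E
```

```text
scene hub bot [[323.7, 165.1], [329.0, 173.8], [338.7, 162.6], [344.3, 171.1]] hub top [[324.1, 149.5], [329.5, 158.1], [339.5, 147.0], [345.2, 155.4]] 
 shaft base [[328.7, 194.5], [331.4, 199.2], [336.3, 193.0], [339.1, 197.7]] sq [[329.0, 184.4], [331.8, 189.1], [336.8, 183.0], [339.6, 187.7]] disc [333.86846381 196.07685238]
side hub bot [[289.7, 163.7], [308.4, 164.8], [292.7, 154.6], [310.9, 155.6]] hub top [[289.0, 144.5], [308.1, 145.6], [292.1, 135.7], [310.7, 136.7]] 
 shaft base [[294.9, 195.8], [304.3, 196.5], [296.4, 190.7], [305.7, 191.3]] sq [[294.5, 183.6], [304.1, 184.2], [296.0, 178.6], [305.4, 179.2]] disc [300.31311966 193.57208734]
[549.62500328  27.33084882 227.46896349]
```

```bash
python3 -m handwheel '[[[0.075,-0.05,0.2],[0,0,0],0.2],[[0,0,0.25],[0,0,0],0.2],[[0,0,0.25],[0,0,0],0.2],[[0,0,0.15],[0,0,0],0.2],[[0,0,0],[0,0,0],0.2],[[0,0,0],[0,0,0],0.2],[[0,0,0],[0,0,0],0.2]]'

```

```text
time_s: 7.08
eef_pos: [551.1, 30.9, 257.6]
eef_rot: [[0.404, 0.915, 0.001], [0.915, -0.404, -0.0], [0.0, 0.001, -1.0]]
contact_force: [0.9, -0.2, -3.3]
gripper_width: 29.0
grasp_force: 79.4
```

```bash
python3 -m handwheel '[[[-0.02,0,0.05],[0,0,0],0.2],[[0,0,0.05],[0,0,0],0.2],[[0,0,0.05],[0,0,0],0.2],[[0,0,0.05],[0,0,0],0.2],[[0,0,0.04],[0,0,0],0.2],[[0,0,0],[0,0,0],0.2]]'

```

```text
time_s: 7.58
eef_pos: [550.6, 30.6, 248.1]
eef_rot: [[0.403, 0.915, 0.0], [0.915, -0.403, 0.001], [0.001, 0.0, -1.0]]
contact_force: [-1.3, 2.6, 1.7]
gripper_width: 28.6
grasp_force: 80.1
```

```bash
python3 -m handwheel '[[[0.01,-0.015,0],[0,0,0],0.2],[[0,0,0.03],[0,0,0],0.2],[[0,0,0],[0,0,0],0.2]]'
python3 -m handwheel '[[[0,0,0.03],[0,0,0],0.2],[[0,0,0],[0,0,0],0.2]]'

```

```text
time_s: 7.83
eef_pos: [550.3, 31.0, 246.1]
eef_rot: [[0.403, 0.915, -0.0], [0.915, -0.403, 0.001], [0.0, -0.0, -1.0]]
contact_force: [1.8, 1.5, -1.0]
gripper_width: 28.9
grasp_force: 79.6
time_s: 8.0
eef_pos: [550.3, 31.0, 244.8]
eef_rot: [[0.403, 0.915, -0.0], [0.915, -0.403, 0.001], [0.0, -0.0, -1.0]]
contact_force: [0.6, 3.1, -2.4]
gripper_width: 28.9
grasp_force: 79.4
```

```bash
python3 -m handwheel '[[[0.015,-0.005,0.04],[0,0,0],0.2],[[0,0,0.04],[0,0,0],0.2],[[0,0,0.04],[0,0,0],0.2],[[0,0,0],[0,0,0],0.2]]'
python3 -m handwheel '[[[0,0,0.05],[0,0,0],0.2],[[0,0,0.05],[0,0,0],0.2],[[0,0,0],[0,0,0],0.2]]'

```

```text
time_s: 8.33
eef_pos: [550.1, 31.3, 239.9]
eef_rot: [[0.404, 0.915, -0.001], [0.915, -0.404, -0.0], [-0.001, -0.001, -1.0]]
contact_force: [0.2, 0.7, -3.3]
gripper_width: 28.7
grasp_force: 79.4
time_s: 8.58
eef_pos: [550.1, 31.3, 236.0]
eef_rot: [[0.404, 0.915, -0.001], [0.915, -0.404, -0.0], [-0.0, -0.001, -1.0]]
contact_force: [0.6, -0.2, -3.1]
gripper_width: 29.1
grasp_force: 79.4
```

```bash
python3 -m handwheel '[[[0,0,0.06],[0,0,0],0.2],[[0,0,0.06],[0,0,0],0.2],[[0,0,0.06],[0,0,0],0.2],[[0,0,0.04],[0,0,0],0.2],[[0,0,0],[0,0,0],0.2]]'
python3 -m handwheel '[[[0,0,0.025],[0,0,0],0.2],[[0,0,0.02],[0,0,0],0.2],[[0,0,0],[0,0,0],0.2]]'

```

```text
time_s: 9.0
eef_pos: [550.2, 31.4, 227.2]
eef_rot: [[0.404, 0.915, -0.001], [0.915, -0.404, 0.0], [-0.0, -0.001, -1.0]]
contact_force: [-0.1, -0.8, -2.0]
gripper_width: 28.7
grasp_force: 79.4
time_s: 9.25
eef_pos: [550.3, 31.4, 225.8]
eef_rot: [[0.404, 0.915, -0.0], [0.915, -0.404, 0.0], [-0.0, -0.0, -1.0]]
contact_force: [0.6, -0.5, -3.3]
gripper_width: 28.5
grasp_force: 79.4
```

```bash
python3 -m handwheel '[[[0,0,0.03],[0,0,0],0.2],[[0,0,0.02],[0,0,0],0.2],[[0,0,0],[0,0,0],0.2]]'

```

```text
time_s: 9.5
eef_pos: [550.3, 31.4, 224.3]
eef_rot: [[0.404, 0.915, 0.0], [0.915, -0.404, -0.0], [0.0, 0.0, -1.0]]
contact_force: [-2.4, -0.4, 2.3]
gripper_width: 28.6
grasp_force: 80.0
```

```bash
python3 -m handwheel '[[[0,0,0.015],[0,0,0],0.2],[[0,0,0],[0,0,0],0.2],[[0,0,0],[0,0,0],0.2]]'

```

```text
time_s: 9.75
eef_pos: [550.4, 31.4, 224.3]
eef_rot: [[0.403, 0.915, 0.001], [0.915, -0.403, -0.0], [0.0, 0.001, -1.0]]
contact_force: [-4.2, 0.2, 7.0]
gripper_width: 28.9
grasp_force: 80.6
```

```bash
python3 -m handwheel '[[[0,0,-0.015],[0,0,0],0.7],[[0,0,0],[0,0,0],0.7],[[0,0,0],[0,0,0],0.7],[[0,0,0],[0,0,0],0.7],[[0,0,-0.3],[0,0,0],0.7],[[0,0,-0.6],[0,0,0],0.7],[[0,0,-0.6],[0,0,0],0.7],[[0.5,0,0],[0,0,0],0.7],[[0.6,0,0],[0,0,0],0.7],[[0.6,0,0],[0,0,0],0.7],[[0.3,0,0],[0,0,0],0.7],[[0,0,0],[0,0,0],0.7]]'
python3 - <<'E'
from h import *
w=bot.capture("wrist"); a=bot.capture("scene")
print(bot.observe()["eef_pos"],bot.observe()["contact_force"])
cv2.imwrite("pics/m3.png",np.hstack([cv2.resize(w["pixels"],(400,300)),crop(a["pixels"],300,125,80,60,5)]))
E
```

```text
time_s: 10.75
eef_pos: [582.9, 106.3, 283.3]
eef_rot: [[0.401, 0.916, -0.0], [0.916, -0.401, 0.0], [0.0, -0.001, -1.0]]
contact_force: [0.2, 0.1, -0.6]
gripper_width: 59.6
grasp_force: 0.0
[582.42197094 104.23956043 283.55243141] [ 0.52755598 -1.1116592   0.50788722]
```

View pics/m3.png

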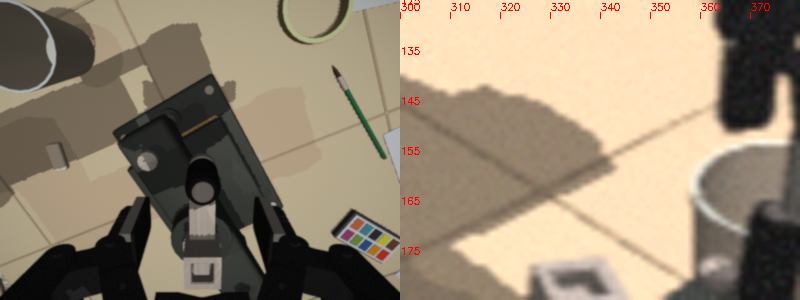

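```bash
python3 -m handwheel '[[[0,0,0.3],[0,0,0],0.7],[[0,0,0.4],[0,0,0],0.7],[[0,0,0.4],[0,0,0],0.7],[[0,0,0.16],[0,0,0],0.7],[[0,0,0],[0,0,0],0.7],[[0,0,0],[0,0,0],0.1],[[0,0,0],[0,0,0],0.1],[[0,0,0],[0,0,0],0.1],[[0,0,0],[0,0,0],0.1],[[0,0,0],[0,0,0],0.1],[[0,0,0],[0,0,0],0.1],[[0,0,0],[0,0,0],0.1]]' 60
python3 - <<'E'
from h import *
o=bot.observe();print(o["eef_pos"],o["contact_force"])
E
```

```text
time_s: 11.85
eef_pos: [582.9, 104.6, 234.2]
eef_rot: [[0.403, 0.915, 0.001], [0.915, -0.403, -0.0], [0.0, 0.001, -1.0]]
contact_force: [-0.0, -0.3, 4.4]
gripper_width: 22.2
grasp_force: 58.8
[582.8801876  104.5721923  234.15636946] [-0.02240876 -0.31547406  4.4282325 ]
```

```bash
cat > fr.py <<'E'
from h import *
o=bot.observe();p=o["eef_pos"];f=o["contact_force"]
d=p[:2]-[550.1,30.6];r=np.hypot(*d);e=d/r;t=np.array([e[1],-e[0]])
print("phi %.1f r %.1f push %.1f radial %.1f fz %.1f z %.1f T %.1f tz %.2f"%((66.3-np.degrees(np.arctan2(d[1],d[0])))%360,r,-f[:2]@t,f[:2]@e,f[2],p[2],o["time_s"],o["torque"][2]))
E
python3 fr.py; python3 - <<'E'
import numpy as np
for k in range(72):
    m=np.radians(5*k+2.5); print(5*k,"%.3f,%.3f"%(-.1745*np.sin(m),.1745*np.cos(m)),end="; ")
E
python3 -m handwheel '[[[0,0.1,0],[0,0,0],0.1],[[-0.01,0.074,0],[0,0,0],0.1],[[-0.023,0.173,0],[0,0,0],0.1],[[-0.038,0.17,0],[0,0,0],0.1],[[-0.052,0.166,0],[0,0,0],0.1]]'; python3 fr.py
```

```text
phi 0.2 r 80.9 push -0.1 radial -0.3 fz 4.4 z 234.2 T 11.8 tz 0.04
0 -0.008,0.174; 5 -0.023,0.173; 10 -0.038,0.170; 15 -0.052,0.166; 20 -0.067,0.161; 25 -0.081,0.155; 30 -0.094,0.147; 35 -0.106,0.138; 40 -0.118,0.129; 45 -0.129,0.118; 50 -0.138,0.106; 55 -0.147,0.094; 60 -0.155,0.081; 65 -0.161,0.067; 70 -0.166,0.052; 75 -0.170,0.038; 80 -0.173,0.023; 85 -0.174,0.008; 90 -0.174,-0.008; 95 -0.173,-0.023; 100 -0.170,-0.038; 105 -0.166,-0.052; 110 -0.161,-0.067; 115 -0.155,-0.081; 120 -0.147,-0.094; 125 -0.138,-0.106; 130 -0.129,-0.118; 135 -0.118,-0.129; 140 -0.106,-0.138; 145 -0.094,-0.147; 150 -0.081,-0.155; 155 -0.067,-0.161; 160 -0.052,-0.166; 165 -0.038,-0.170; 170 -0.023,-0.173; 175 -0.008,-0.174; 180 0.008,-0.174; 185 0.023,-0.173; 190 0.038,-0.170; 195 0.052,-0.166; 200 0.067,-0.161; 205 0.081,-0.155; 210 0.094,-0.147; 215 0.106,-0.138; 220 0.118,-0.129; 225 0.129,-0.118; 230 0.138,-0.106; 235 0.147,-0.094; 240 0.155,-0.081; 245 0.161,-0.067; 250 0.166,-0.052; 255 0.170,-0.038; 260 0.173,-0.023; 265 0.174,-0.008; 270 0.174,0.008; 275 0.173,0.023; 280 0.170,0.038; 285 0.166,0.052; 290 0.161,0.067; 295 0.155,0.081; 300 0.147,0.094; 305 0.138,0.106; 310 0.129,0.118; 315 0.118,0.129; 320 0.106,0.138; 325 0.094,0.147; 330 0.081,0.155; 335 0.067,0.161; 340 0.052,0.166; 345 0.038,0.170; 350 0.023,0.173; 355 0.008,0.174; time_s: 12.27
eef_pos: [604.7, 90.1, 234.0]
eef_rot: [[0.403, 0.915, -0.004], [0.915, -0.403, 0.002], [0.001, -0.004, -1.0]]
contact_force: [-7.9, 4.3, 9.6]
gripper_width: 22.4
grasp_force: 60.4
phi 18.9 r 80.7 push 8.7 radial -2.2 fz 9.6 z 234.0 T 12.3 tz -0.01
```

```bash
python3 -m handwheel '[[[-0.067,0.161,-0.01],[0,0,0],0.1],[[-0.081,0.155,0],[0,0,0],0.1],[[-0.094,0.147,0],[0,0,0],0.1],[[-0.106,0.138,0],[0,0,0],0.1],[[-0.118,0.129,0],[0,0,0],0.1],[[-0.129,0.118,0],[0,0,0],0.1]]'; python3 fr.py
python3 -m handwheel '[[[-0.138,0.106,0],[0,0,0],0.1],[[-0.147,0.094,0],[0,0,0],0.1],[[-0.155,0.081,0],[0,0,0],0.1],[[-0.161,0.067,0],[0,0,0],0.1]]'; python3 fr.py
```

```text
time_s: 12.77
eef_pos: [626.5, 55.2, 234.8]
eef_rot: [[0.403, 0.915, -0.002], [0.915, -0.403, 0.004], [0.003, -0.003, -1.0]]
contact_force: [-5.8, 7.6, 12.7]
gripper_width: 22.3
grasp_force: 61.6
phi 48.4 r 80.3 push 9.0 radial -3.2 fz 12.7 z 234.8 T 12.8 tz -0.03
time_s: 13.1
eef_pos: [630.1, 27.9, 235.4]
eef_rot: [[0.403, 0.915, 0.001], [0.915, -0.403, 0.005], [0.005, -0.001, -1.0]]
contact_force: [-2.0, 10.8, 14.0]
gripper_width: 22.3
grasp_force: 63.2
phi 68.2 r 80.0 push 10.7 radial -2.4 fz 14.0 z 235.4 T 13.1 tz -0.02
```

```bash
python3 -m handwheel '[[[-0.166,0.052,-0.03],[0,0,0],0.1],[[-0.17,0.038,-0.01],[0,0,0],0.1],[[-0.173,0.023,0],[0,0,0],0.1],[[-0.174,0.008,0],[0,0,0],0.1]]'; python3 fr.py
python3 -m handwheel '[[[-0.174,-0.008,0],[0,0,0],0.1],[[-0.173,-0.023,0],[0,0,0],0.1],[[-0.17,-0.038,0],[0,0,0],0.1],[[-0.166,-0.052,0],[0,0,0],0.1]]'; python3 fr.py
```

```text
time_s: 13.43
eef_pos: [624.2, 0.7, 237.0]
eef_rot: [[0.403, 0.915, 0.003], [0.915, -0.403, 0.004], [0.005, 0.001, -1.0]]
contact_force: [3.1, 8.1, 12.2]
gripper_width: 22.2
grasp_force: 63.2
phi 88.3 r 79.8 push 8.6 radial -0.2 fz 12.2 z 237.0 T 13.4 tz -0.00
time_s: 13.77
eef_pos: [609.6, -23.2, 237.5]
eef_rot: [[0.403, 0.915, 0.007], [0.915, -0.403, 0.002], [0.005, 0.005, -1.0]]
contact_force: [7.7, 5.3, 11.9]
gripper_width: 22.1
grasp_force: 63.5
phi 108.4 r 80.2 push 9.1 radial 2.1 fz 11.9 z 237.5 T 13.8 tz -0.01
```

```bash
python3 -m handwheel '[[[-0.161,-0.067,-0.025],[0,0,0],0.1],[[-0.155,-0.081,-0.025],[0,0,0],0.1],[[-0.147,-0.094,0],[0,0,0],0.1],[[-0.138,-0.106,0],[0,0,0],0.1]]'; python3 fr.py
python3 - <<'E'
from h import *
a=bot.capture("scene");b=bot.capture("side")
cv2.imwrite("pics/m4.png",np.hstack([crop(a["pixels"],280,140,100,140,4),crop(b["pixels"],240,130,100,140,4)]))
E
```

```text
time_s: 14.1
eef_pos: [587.5, -40.7, 238.8]
eef_rot: [[0.404, 0.915, 0.007], [0.915, -0.404, -0.0], [0.003, 0.007, -1.0]]
contact_force: [10.3, -1.9, 5.8]
gripper_width: 22.3
grasp_force: 61.0
phi 128.7 r 80.5 push 8.3 radial 6.5 fz 5.8 z 238.8 T 14.1 tz -0.05
```

View pics/m4.png

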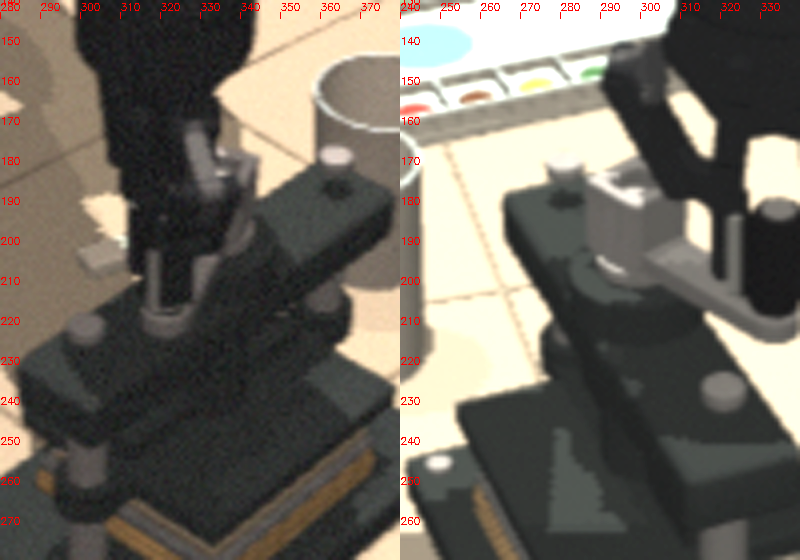

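The crank is still seated on the boss and the grip on the knob is good. The platen is close above the pile. I'll wind on in small steps.

```bash
sed -i 's/550.1,30.6/550.4,29.6/' fr.py; python3 -m handwheel '[[[-0.149,-0.098,0],[0,0,0],0.1],[[-0.118,-0.129,0],[0,0,0],0.1],[[-0.106,-0.138,0],[0,0,0],0.1],[[-0.094,-0.147,0],[0,0,0],0.1]]'; python3 fr.py
python3 -m handwheel '[[[-0.081,-0.155,0],[0,0,0],0.1],[[-0.067,-0.161,0],[0,0,0],0.1],[[-0.052,-0.166,0],[0,0,0],0.1]]'; python3 fr.py
```

```text
time_s: 14.53
eef_pos: [561.1, -49.8, 238.9]
eef_rot: [[0.404, 0.915, 0.007], [0.915, -0.404, -0.001], [0.002, 0.007, -1.0]]
contact_force: [9.6, -2.6, 6.7]
gripper_width: 22.4
grasp_force: 60.7
phi 148.6 r 80.1 push 9.1 radial 3.8 fz 6.7 z 238.9 T 14.5 tz -0.08
time_s: 14.78
eef_pos: [540.2, -50.2, 239.0]
eef_rot: [[0.404, 0.915, 0.007], [0.915, -0.404, -0.003], [0.0, 0.008, -1.0]]
contact_force: [8.6, -7.5, 6.8]
gripper_width: 22.2
grasp_force: 60.3
phi 163.6 r 80.5 push 9.5 radial 6.3 fz 6.8 z 239.0 T 14.8 tz -0.00
```

```bash
python3 -m handwheel '[[[-0.05,-0.167,0],[0,0,0],0.1],[[-0.023,-0.173,0],[0,0,0],0.1],[[-0.008,-0.174,0],[0,0,0],0.1]]'; python3 fr.py
python3 -m handwheel '[[[0.008,-0.174,0],[0,0,0],0.1],[[0.023,-0.173,0],[0,0,0],0.1],[[0.038,-0.17,0],[0,0,0],0.1]]'; python3 fr.py
```

```text
time_s: 15.03
eef_pos: [520.1, -45.4, 239.0]
eef_rot: [[0.405, 0.914, 0.007], [0.914, -0.405, -0.004], [-0.001, 0.008, -1.0]]
contact_force: [7.3, -10.1, 6.6]
gripper_width: 22.2
grasp_force: 60.0
phi 178.3 r 80.9 push 10.6 radial 6.7 fz 6.6 z 239.0 T 15.0 tz -0.06
time_s: 15.28
eef_pos: [502.0, -35.3, 239.1]
eef_rot: [[0.405, 0.914, 0.006], [0.914, -0.405, -0.006], [-0.003, 0.008, -1.0]]
contact_force: [2.6, -16.4, 7.9]
gripper_width: 22.4
grasp_force: 60.0
phi 193.0 r 81.0 push 11.9 radial 11.5 fz 7.9 z 239.1 T 15.3 tz -0.06
```

```bash
python3 -m handwheel '[[[0.028,-0.172,0],[0,0,0],0.1],[[0.05,-0.167,0],[0,0,0],0.1],[[0.075,-0.158,0],[0,0,0],0.1]]'; python3 fr.py
```

```text
time_s: 15.53
eef_pos: [486.6, -21.1, 239.1]
eef_rot: [[0.405, 0.914, 0.007], [0.914, -0.405, -0.005], [-0.002, 0.008, -1.0]]
contact_force: [5.3, -12.4, 6.3]
gripper_width: 22.7
grasp_force: 59.8
phi 207.8 r 81.5 push 13.1 radial 3.6 fz 6.3 z 239.1 T 15.5 tz -0.06
```

```bash
python3 -m handwheel '[[[0.094,-0.147,0],[0,0,0],0.1],[[0.1,-0.13,0],[0,0,0],0.1]]'; python3 fr.py
```

```text
time_s: 15.7
eef_pos: [479.1, -9.8, 239.0]
eef_rot: [[0.404, 0.915, 0.005], [0.915, -0.404, -0.006], [-0.004, 0.007, -1.0]]
contact_force: [0.1, -16.2, 8.2]
gripper_width: 22.7
grasp_force: 60.0
phi 217.4 r 81.5 push 14.2 radial 7.8 fz 8.2 z 239.0 T 15.7 tz 0.00
```

```bash
python3 -m handwheel '[[[0,0,0],[0,0,0],0.1],[[0,0,0],[0,0,0],0.6],[[0,0,0],[0,0,0],0.6],[[0,0,0],[0,0,0],0.6],[[0,0,0],[0,0,0],0.6],[[0,0,0],[0,0,0],0.6],[[0,0,-0.2],[0,0,0],0.6],[[0,0,-0.5],[0,0,0],0.6],[[0,0,-0.5],[0,0,0],0.7],[[0,0,-0.1],[0,0,0],0.7],[[0,0,0],[0,0,0],0.7]]'; python3 fr.py
python3 -m handwheel '[[[0.4,0.3,0],[0,0,0],0.7],[[0.5,0.4,0],[0,0,0],0.7],[[0.5,0.4,0],[0,0,0],0.7],[[0.23,0.12,0],[0,0,0],0.7],[[0,0,0],[0,0,1],0.7],[[0,0,0],[0,0,1],0.7],[[0,0,0],[0,0,1],0.7],[[0,0,0],[0,0,1],0.7],[[0,0,0],[0,0,1],0.7],[[0,0,0],[0,0,1],0.7],[[0,0,0],[0,0,1],0.7],[[0,0,0],[0,0,1],0.7]]'
python3 -m handwheel '[[[0,0,0],[0,0,1],0.7],[[0,0,0],[0,0,0.3],0.7],[[0,0,0],[0,0,0],0.7],[[0,0,0],[0,0,0],0.7]]'
python3 - <<'E'
from h import *
w=bot.capture("wrist");a=bot.capture("scene")
np.save("w5.npy",w,allow_pickle=True)
cv2.imwrite("pics/m5.png",np.hstack([crop(w["pixels"],200,230,240,250,2,20),crop(a["pixels"],270,170,80,125,4)]))
E
```

```text
time_s: 16.62
eef_pos: [478.2, -7.3, 290.7]
eef_rot: [[0.403, 0.915, 0.003], [0.915, -0.403, -0.001], [0.0, 0.003, -1.0]]
contact_force: [0.1, -0.8, -0.3]
gripper_width: 59.7
grasp_force: 0.0
phi 219.2 r 81.1 push 0.7 radial 0.3 fz -0.3 z 290.7 T 16.6 tz -0.02
time_s: 17.62
eef_pos: [548.4, 32.7, 288.1]
eef_rot: [[0.829, 0.559, -0.002], [0.559, -0.829, 0.0], [-0.002, -0.002, -1.0]]
contact_force: [-0.5, 1.2, 0.6]
gripper_width: 59.8
grasp_force: 0.0
time_s: 17.95
eef_pos: [548.6, 32.6, 288.9]
eef_rot: [[0.874, 0.486, -0.001], [0.486, -0.874, 0.0], [-0.001, -0.001, -1.0]]
contact_force: [-0.4, -0.2, -0.8]
gripper_width: 59.7
grasp_force: 0.0
```

View pics/m5.png

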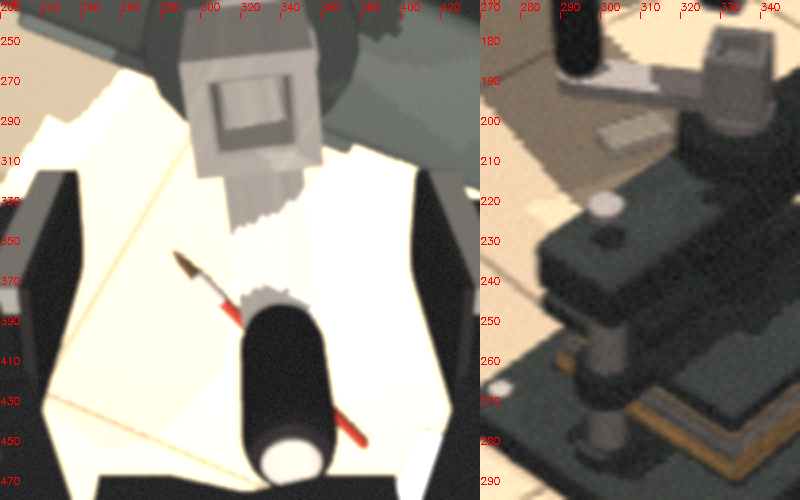

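The crank is still on the shaft and the platen bears on the pile. In the wrist view the hub's top corners are at (290,261), (358,256), (361,311) and (298,319), and the knob top is at (345,460).

```bash
python3 - <<'E'
from h import *
c=np.load("w5.npy",allow_pickle=True).item()
k=[plane(c,p,230) for p in((290,261),(358,256),(361,311.5),(298.5,319))]
for i in range(4):
    v=k[(i+1)%4]-k[i]; print(k[i],np.linalg.norm(v),np.degrees(np.arctan2(v[1],v[0])))
a=np.mean(k,0);b=plane(c,(345.5,460.5),252);v=b-a
print(a,b,np.hypot(*v[:2]),np.degrees(np.arctan2(v[1],v[0])), bot.observe()["eef_pos"])
E
```

```text
[552.38460454  49.78159355 230.        ] 30.474586808978867 -56.44564785127189
[569.22875528  24.38523501 230.        ] 27.776134840735345 -146.57013726363286
[546.04788092   9.08292373 230.        ] 29.50253039528083 126.73198058177347
[528.40322651  32.72748907 230.        ] 29.427010923299676 35.41813442958769
[549.01611681  28.99431034 230.        ] [484.58500456 -16.81888836 252.        ] 79.05831646415992 -144.58559136867493 [548.66785231  32.63292262 289.17619156]
```

```bash
python3 -m handwheel '[[[0,0,0],[0,0,-0.7],0.7],[[0,0,0],[0,0,-0.7],0.7],[[-0.016,0.08,0.2],[0,0,0],0.7],[[0,0,0.4],[0,0,0],0.7],[[0,0,0.5],[0,0,0],0.7],[[0,0,0.4],[0,0,0],0.7],[[0,0,0.08],[0,0,0],0.7],[[0,0,0],[0,0,0],0.7],[[0,0,0],[0,0,0],0.7]]'; python3 fr.py
```

```text
time_s: 18.8
eef_pos: [550.3, 29.5, 226.9]
eef_rot: [[0.823, 0.567, 0.001], [0.567, -0.823, -0.0], [0.001, 0.001, -1.0]]
contact_force: [-0.3, 0.4, -0.0]
gripper_width: 59.8
grasp_force: 0.0
phi 195.4 r 0.1 push -0.5 radial -0.2 fz -0.0 z 226.9 T 18.8 tz 0.05
```

```bash
python3 -m handwheel '[[[0,0,0],[0,0,0],0.45],[[0,0,0],[0,0,0],0.4],[[0,0,0],[0,0,0],0.3],[[0,0,0],[0,0,0],0.2],[[0,0,0],[0,0,0],0.2],[[0,0,0],[0,0,0],0.2],[[0,0,0],[0,0,0],0.2],[[0,0,0],[0,0,0],0.2]]' 40; python3 fr.py; python3 -c "
from plant import bot;print(bot.observe()['torque'])"
```

```text
time_s: 19.47
eef_pos: [549.5, 31.0, 227.3]
eef_rot: [[0.823, 0.568, -0.001], [0.568, -0.823, 0.002], [0.001, -0.002, -1.0]]
contact_force: [-4.0, 6.8, 6.1]
gripper_width: 29.4
grasp_force: 39.8
phi 302.7 r 1.7 push -0.4 radial 7.9 fz 6.1 z 227.3 T 19.5 tz 0.04
[1.12700292 0.96770499 0.04446582]
```

```bash
python3 -m handwheel '[[[0,-0.035,0],[0,0,0],0.2],[[0,0,0],[0,0,0],0.2],[[0,0,-0.03],[0,0,0],0.2],[[0,0,-0.05],[0,0,0],0.2],[[0,0,-0.05],[0,0,0],0.2]]' 60; python3 fr.py
```

```text
time_s: 19.88
eef_pos: [549.2, 31.0, 231.0]
eef_rot: [[0.823, 0.568, -0.001], [0.568, -0.823, 0.001], [-0.0, -0.001, -1.0]]
contact_force: [2.1, 3.5, -5.0]
gripper_width: 28.9
grasp_force: 59.6
phi 296.0 r 1.9 push -3.9 radial 1.3 fz -5.0 z 231.0 T 19.9 tz 0.05
```

```bash
python3 -m handwheel '[[[0,0,-0.1],[0,0,0],0.2],[[0,0,-0.1],[0,0,0],0.2],[[0,0,-0.1],[0,0,0],0.2],[[0,0,-0.1],[0,0,0],0.2]]'; python3 fr.py
```

```text
time_s: 20.22
eef_pos: [549.0, 30.7, 247.9]
eef_rot: [[0.823, 0.568, -0.001], [0.568, -0.823, -0.0], [-0.001, -0.0, -1.0]]
contact_force: [-0.3, 2.1, -3.2]
gripper_width: 28.7
grasp_force: 59.9
phi 283.9 r 1.8 push -1.5 radial 1.5 fz -3.2 z 247.9 T 20.2 tz -0.05
```

```bash
python3 -m handwheel '[[[0,0,-0.3],[0,0,0],0.2],[[0,0,-0.5],[0,0,0],0.2],[[0,0,-0.5],[0,0,0],0.2],[[0,0,-0.2],[0,0,0],0.2],[[-0.2,0.4,0],[0,0,0],0.2],[[-0.3,0.55,0],[0,0,0],0.2],[[-0.35,0.65,0],[0,0,0],0.2],[[-0.35,0.65,0],[0,0,0],0.2],[[-0.35,0.65,0],[0,0,0],0.2],[[-0.35,0.65,0],[0,0,0],0.2],[[-0.35,0.65,0],[0,0,0],0.2],[[-0.35,0.65,0],[0,0,0],0.2]]'
python3 -m handwheel '[[[-0.35,0.65,0],[0,0,0],0.2],[[-0.3,0.55,0],[0,0,0],0.2],[[-0.25,0.45,0],[0,0,0],0.2],[[-0.2,0.4,0],[0,0,0.0],0.2],[[0,0,0],[0,0,0],0.2],[[0,0,0],[0,0,0],0.2],[[0,0,0.3],[0,0,0],0.2],[[0,0,0.6],[0,0,0],0.2],[[0,0,0.7],[0,0,0],0.2],[[0,0,0.7],[0,0,0],0.2],[[0,0,0.7],[0,0,0],0.2],[[0,0,0.6],[0,0,0],0.2]]'
```

```text
time_s: 21.22
eef_pos: [573.5, -189.8, 307.3]
eef_rot: [[0.823, 0.567, -0.001], [0.567, -0.823, -0.001], [-0.001, 0.0, -1.0]]
contact_force: [1.2, 0.5, -3.4]
gripper_width: 29.0
grasp_force: 60.0
time_s: 22.22
eef_pos: [583.8, -279.0, 161.8]
eef_rot: [[0.823, 0.569, -0.001], [0.569, -0.823, 0.001], [-0.001, -0.001, -1.0]]
contact_force: [0.4, 0.1, -3.7]
gripper_width: 28.7
grasp_force: 60.1
```

```bash
python3 -m handwheel '[[[0,0,0.5],[0,0,0],0.2],[[0,0,0.7],[0,0,0],0.2],[[0,0,0.7],[0,0,0],0.2],[[0,0,0.5],[0,0,0],0.2],[[0,0,0.3],[0,0,0],0.2],[[0,0,0.1],[0,0,0],0.2],[[0,0,0],[0,0,0],0.2],[[0,0,0],[0,0,0],0.2]]'
```

```text
time_s: 22.88
eef_pos: [584.8, -280.6, 53.0]
eef_rot: [[0.823, 0.568, 0.002], [0.568, -0.823, -0.001], [0.001, 0.002, -1.0]]
contact_force: [-0.4, 0.0, -3.0]
gripper_width: 28.9
grasp_force: 60.1
```

```bash
python3 -m handwheel '[[[0,0,0.2],[0,0,0],0.2],[[0,0,0.15],[0,0,0],0.2],[[0,0,0.08],[0,0,0],0.2],[[0,0,0],[0,0,0],0.2],[[0,0,0],[0,0,0],0.2]]'
python3 -m handwheel '[[[0,0,0.03],[0,0,0],0.2],[[0,0,0.02],[0,0,0],0.2],[[0,0,0],[0,0,0],0.2]]'
```

```text
time_s: 23.3
eef_pos: [584.1, -280.5, 34.4]
eef_rot: [[0.823, 0.568, -0.0], [0.568, -0.823, -0.0], [-0.0, 0.0, -1.0]]
contact_force: [-0.8, -0.5, -2.0]
gripper_width: 28.8
grasp_force: 60.1
time_s: 23.55
eef_pos: [584.5, -280.5, 33.1]
eef_rot: [[0.823, 0.568, 0.001], [0.568, -0.823, -0.001], [0.0, 0.001, -1.0]]
contact_force: [0.7, 2.2, 3.2]
gripper_width: 28.8
grasp_force: 61.0
```

```bash
python3 -m handwheel '[[[0,0,0.02],[0,0,0],0.2],[[0,0,0.0],[0,0,0],0.2],[[0,0,0],[0,0,0],0.2]]'
```

```text
time_s: 23.8
eef_pos: [584.8, -280.5, 32.5]
eef_rot: [[0.823, 0.568, 0.002], [0.568, -0.823, -0.001], [0.001, 0.002, -1.0]]
contact_force: [1.5, 2.3, 6.1]
gripper_width: 29.0
grasp_force: 61.2
```

Contact is firm enough, so I'll release and retreat.

```bash
python3 -m handwheel '[[[0,0,0],[0,0,0],0.6],[[0,0,0],[0,0,0],0.6],[[0,0,0],[0,0,0],0.6],[[0,0,0],[0,0,0],0.6],[[0,0,0],[0,0,0],0.6],[[0,0,-0.2],[0,0,0],0.6],[[0,0,-0.5],[0,0,0],0.6],[[0,0,-0.7],[0,0,0],0.6],[[0,0,-0.7],[0,0,0],0.6],[[0,0,-0.7],[0,0,0],0.6],[[0,0,-0.5],[0,0,0],0.6],[[0,0,0],[0,0,0],0.6]]'
python3 -m handwheel '[[[0,0,-0.5],[0,0,0],0.6],[[0,0,-0.7],[0,0,0],0.6],[[0,0,-0.5],[0,0,0],0.6],[[0,0,0],[0,0,0],0.6],[[0,0,0],[0,0,0],0.6]]'
python3 - <<'E'
from h import *
a=bot.capture("scene");b=bot.capture("side")
cv2.imwrite("pics/m6.png",np.hstack([cv2.resize(a["pixels"][100:],(400,238)),cv2.resize(b["pixels"][100:],(400,238))]))
m=np.vstack([cv2.imread("pics/m6.png"),np.hstack([crop(a["pixels"],260,160,133,85,3)[:, :399],crop(b["pixels"],300,330,133,85,3)])[:, :800] if 0 else cv2.resize(np.hstack([crop(a["pixels"],255,200,130,110,3),crop(b["pixels"],300,340,130,110,3)]),(800,338))])
cv2.imwrite("pics/m6.png",m)
print(bot.observe()["contact_force"])
E
```

```text
time_s: 24.8
eef_pos: [585.5, -281.4, 169.2]
eef_rot: [[0.823, 0.568, 0.007], [0.568, -0.823, -0.005], [0.003, 0.008, -1.0]]
contact_force: [0.5, -0.6, 1.0]
gripper_width: 51.0
grasp_force: 0.0
time_s: 25.22
eef_pos: [584.2, -280.5, 232.1]
eef_rot: [[0.823, 0.568, 0.001], [0.568, -0.823, -0.001], [0.0, 0.001, -1.0]]
contact_force: [0.3, 0.5, -0.4]
gripper_width: 51.5
grasp_force: 0.0
[-0.86216676  0.8778737  -0.69063696]
```

View pics/m6.png

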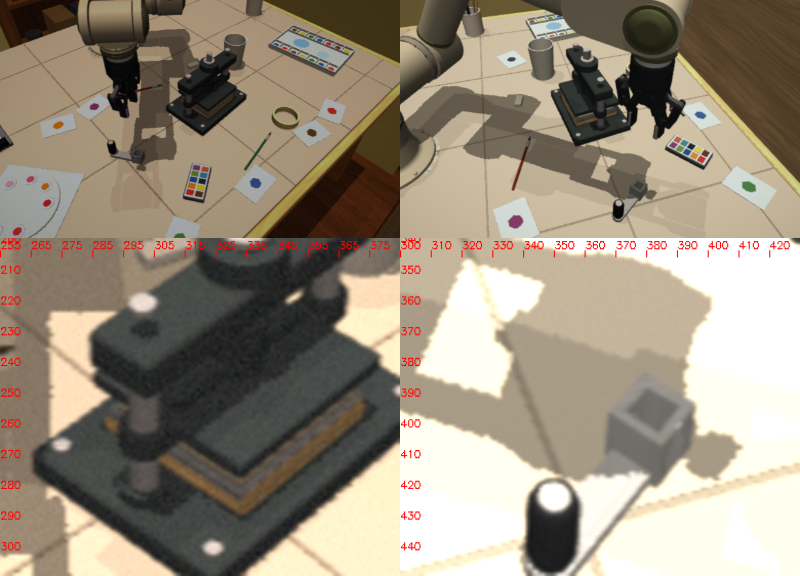

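The crank lies flat, knob up, on clear counter (knob at about (353,425), hub at (384,397) in the side view). The platen bears on the pile, and the cup, tape, tin and eraser are undisturbed.

```bash
python3 -c "
from plant import bot;print(bot.job_done())"
```

```text
the job is handed in; nothing more can be done
None
```

I fitted the crank fully home, wound the platen down to a push of about 14.2 N (roughly 5.5 N above free), laid the crank flat and knob up clear of the press, and handed the job in at about 25 s; no verdict came back.

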